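# Drive a hinge pin home with a spring pin setter

## Task

Drive the hinge pin fully home with one blow of the bench pin setter. Gently draw the striker back by its upright handle until the hidden sear catches, without crushing the rubber buffer behind it, and let go so that the striker stays cocked by itself; then, with the handle left free, press the trip pad down to fire it. Leave the hammer, the pin tray and the oil can where they are.

Things in the scene. Friction and masses are not known exactly. Their poses are not given: they have to be found in the camera images.
- setter: Bench pin setter, bolted down: dark steel base plate 315 x 125 x 8 mm, aluminium hinge block in a clamp at its front end, flat grey cover (top 62 mm high) over the latch at its rear end. Origin on the bench under the striker. Its x axis (level) is the firing direction, from cover to hinge block; z up; the trip pad is on its -y side. The striker slides along this x, at 45 mm height.
- handle: The striker's handle: a black upright round post, 20 mm in diameter, 60 mm tall, on the striker bar. Origin: centre of its foot, 58 mm above the bench; its top is at 118 mm. It is drawn along the setter's -x. Within 75 mm of it nothing else on the setter is higher than 75 mm.
- striker (a joint): Draw of the striker in m, growing as it is pulled to the setter's -x; 0 = fully forward. At the start it rests on the proud pin at about 0.006. A spring of 120 N/m pushes it forward, with 4 N at 0. The sear catches by itself at a hidden, hand-set draw between 0.037 and 0.059. Let go after the catch, it comes forward onto the sear and stays; let go before, it flies forward.
- telltale (a joint): Overload flag under the cover, in m: stays 0 until the rubber buffer behind the striker is squeezed by over 5 mm, then is pushed along; over 0.001 = buffer crushed. Drawing: 15 mm before the catch the sear drags, 3 to 7 N extra for 8 mm, then rides nearly free for 6 mm and snaps in. 3 mm past the catch the striker meets the buffer, 1400 N/m on top of the spring.
- trip (a point): Point to press on the trip pad's top face, 70 mm above the bench, fixed on the setter. The steel pad is 24 mm wide (setter's y) and free 32 mm either side of the point along the setter's x, between two grey guards standing 5 mm higher. It goes down up to 9 mm against a spring (4 to 6 N, with friction up to 12 N when cocked); the sear lets go 5 to 6 mm down. It springs back up.
- pin (a joint): The steel hinge pin, 8 mm in diameter, level, in line with the striker: how far it has been driven into the hinge block, in m. 0 = standing 6 mm proud (start), 0.006 = flush, fully home. It is tight (16 N of friction), yet pushing the handle hard forward would press it in; a blow of the striker from the sear drives it all the way.
- hammer: Bystander: a hammer 260 mm long, lying on the bench along its x.
- pin_tray: Bystander: a grey open tray 100 x 70 x 30 mm. Origin: centre of its underside.
- oil_can: Bystander: a small white can, 52 mm in diameter, 90 mm tall. Origin: centre of its underside.

How it is judged:
By the outcome, as a careful person would: the job done as asked, in the order asked, and still so for the second after the job is handed in, with the robot touching nothing.
It also fails if it takes over 61 s, if anything falls off the work surface, if the arm or the gripper's body presses on something with over 40 N, if the wrist force passes 120 N, or if a joint passes its speed limit or range.

## Robot

A 6-joint arm with a two-finger parallel gripper is mounted at the origin on the work surface. World frame = base frame: x ahead of the robot, y to its left, z up, the work surface at z = 0. Lengths are in m, angles in rad, forces in N, time in s.
With the tool pointing down it reaches from about 0.35 to 0.975 m from the base axis. Payload 4.9 kg.
Tool frame: the origin (TCP) lies at the very end of the fingers, on their centre line; the grasp point (between the pads) lies 19 mm behind it (ctrl.grip_point_offset is the distance from the TCP to the grasp point, in m); z points along the fingers, y is the line along which they close (so a half turn about z gives the same grasp; the last joint's range is limited). The gripper opens to 85 mm and grips with 20 to 120 N. Pads are 22 mm wide; open, the fingers measure 114 mm over their backs; the gripper's body (76 mm by 85 mm) begins 54 mm behind the grasp point. The pads swing forward as they close: fully open they stand 13 mm farther back than shut.
Start: joints at [1.05, 0.053, 1.613, -0, 1.476, -0.119], TCP at [0.244, 0.575, 0.231] pointing down, gripper open.
Joint ranges: [-3.01, 3.01], [-1.01, 2.22], [0.06, 2.58], [-1.02, 4.17], [0.09, 2.62], [-3.14, 3.14]. Speed limits (rad/s): [2.57, 2.57, 3.14, 3.14, 3.14, 3.14].

## Interface

Orientations are given as a rotation vector (axis times angle).
In Python, from station import ctrl gives the robot as it stands.
- The arm moves only by the tool send_rows, never from a script. Its argument "rows" is a list of rows, each a list of 3 entries, a list of its own where there are three numbers: the finger opening in cm, from 0 to 8.54, then the shift along the tool's x, y, z in cm, then the turn about the tool's z in degrees. A call has 1 to 10 rows; each row shifts and turns the commanded pose from where the row before left it, along the tool's axes as they then stand; what a row does not reach is not made up. A row lasts 1/8 s, in which the tool goes at most 62.5 mm and 10.7 degrees, less where a joint would pass 70% of its speed; a pose out of reach is approached as far as the arm can. A call with a gripper value outside its range is refused whole. The fingers move at their own pace and stop on an object; "newtons" is the grip in N (left out, the last holds). Time passes only in rows, so rows that do not move let the fingers close. It gives the time, the measured TCP pose, the force, the opening and the grip force at its end, in the units of the state.
- ctrl.get_obs(): the state, without advancing time (a new reading comes with each control period).
- ctrl.get_image(name): name is "side" or "top" or "wrist"; returns a dict with "frame" (420x560x3 uint8, red, green, blue), "range_z" (420x560 float32, m along the optical axis (not along the pixel's ray), 0 where there is no reading), "fx", "fy", "cx", "cy" (pixels), "cam_to_world" (4x4, takes a point from camera to world coordinates). Camera axes: x right, y down, z forward; pixel columns grow to the right and rows downward; lengths in m; the calibration is good to about 2 mm. A picture is of the moment at which its call begins.
- ctrl.finish_job(): hands the job in; it is judged then, once.
The state is a dict: "t": time; "q": joint angles; "dq": joint speeds; "effort": joint torques, N m; "tool_pos": TCP position; "tool_rot": TCP orientation; "contact_force": force on the tool from outside, world axes, zero at the start; "wrist_torque": the same for the moment, N m; "opening": finger opening in m; "grip_force": force on a finger pad.
Only numpy, scipy, OpenCV 4.12 (cv2) and the standard library are available. Lean on these libraries where they do the work, as an engineer would, in place of code of your own. Each camera call takes 0.05 s, during which the arm holds its last target. There are 200 camera calls.

## Working session

There is one attempt and no reset: what is moved stays moved. The work goes in short steps, Python scripts to look and compute and a tool call to move; the robot and the scene stay as the last step left them, time stands still between calls to the robot, and variables do not carry over. Pictures are saved under pics/ and viewed, at most 10 in all, crops included, and the job is handed in when it is done.

Besides the shell and the picture viewer there is one more tool, called after "Request:" by a JSON object that holds its "api" and its "payload", one argument or row to a line. send_rows: Moves the arm, as the interface text tells. Its arguments: {"type":"object","properties":{"rows":{"type":"array","items":{"type":"array"}},"newtons":{"type":"number"}},"required":["rows"]}

```bash
mkdir -p pics; cat > h.py <<'E'
import numpy as np,cv2
from scipy.spatial.transform import Rotation as R
from station import ctrl
def snap(n,f):
    d=ctrl.get_image(n); cv2.imwrite('pics/'+f+'.png',d['frame'][:,:,::-1]); np.savez('pics/'+f+'.npz',**d); return d
def cloud(d):
    z=d['range_z']; v,u=np.mgrid[:z.shape[0],:z.shape[1]]
    p=np.stack([(u-d['cx'])/d['fx']*z,(v-d['cy'])/d['fy']*z,z],-1)
    T=d['cam_to_world']; w=p@T[:3,:3].T+T[:3,3]; w[z==0]=np.nan; return w
def st():
    o=ctrl.get_obs(); print(o['t'],o['tool_pos'],o['contact_force'],o['opening']); print(R.from_rotvec(o['tool_rot']).as_matrix().round(3)); return o
E
python3 - <<'E'
from h import *
snap('top','top0');snap('side','side0');st()
E
```

```text
0.1 [0.24412422 0.57472592 0.23014669] [ 0.16034232  0.48060352 -0.00114788] 0.08521251195640031
[[-0.92   0.391 -0.001]
 [ 0.391  0.92  -0.002]
 [ 0.    -0.002 -1.   ]]
```

View pics/top0.png

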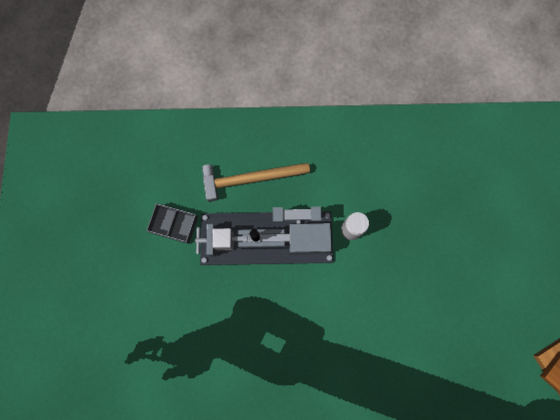

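View pics/side0.png

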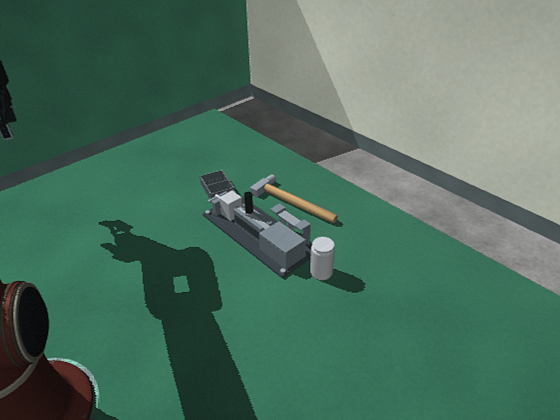

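The top picture shows the cover at (310,237), hinge block at (221,238), handle at (256,235) and trip pad at (298,213). The guards are at (278,213) and (317,213), and the can is at (357,224). Next I measure these in world coordinates.

```bash
python3 - <<'E'
from h import *
for n in('top0','side0'):
    d=np.load(f'pics/{n}.npz'); w=cloud(d)
    if n=='top0':
        for nm,(u,v) in dict(cover=(310,237),block=(221,238),handle=(256,235),pad=(298,214),g1=(278,214),g2=(317,214),can=(357,220),bolt1=(204,260),bolt2=(329,258),b3=(205,217),b4=(327,215)).items():
            print(nm,w[v,u].round(4))
        m=(abs(w[...,2]-.062)<.003); m[:, :285]=0; m[:,335:]=0; m[:225]=0
        p=w[m][:,:2]; r=cv2.minAreaRect((p*1000).astype(np.float32)); print('cover',r,len(p))
        hx=w[235,256]
        c=w[215:255,240:272].reshape(-1,3); c=c[c[:,2]>.08]; print('handle pts',c.min(0),c.max(0),np.median(c,0),len(c))
        # base plate
        a=w[205:270,195:338].reshape(-1,3); a=a[abs(a[:,2]-.008)<.003]; print('plate',cv2.minAreaRect((a[:,:2]*1000).astype(np.float32)))
        q=w[205:222,270:325]; 
        for lo,hi in((.066,.0725),(.0725,.08)):
            s=q.reshape(-1,3); s=s[(s[:,2]>lo)&(s[:,2]<hi)]; print(lo,len(s),s.min(0),s.max(0),s.mean(0)) if len(s) else 0
        print(d['fx'],d['cam_to_world'].round(3))
    else:
        c=w[185:218,240:258].reshape(-1,3); c=c[c[:,2]>.085]; print('side handle',c.min(0),c.max(0),np.median(c,0),len(c))
E
```

```text
cover [ 0.5961 -0.008   0.0668]
block [0.5983 0.192  0.0657]
handle [0.5949 0.1097 0.1191]
pad [0.6481 0.0177 0.0732]
g1 [0.6489 0.0628 0.0745]
g2 [ 0.6465 -0.0249  0.0766]
can [ 0.6279 -0.111   0.0919]
bolt1 [0.5548 0.2394 0.0145]
bolt2 [ 0.5533 -0.0545  0.0147]
b3 [0.6581 0.239  0.0142]
b4 [ 0.6561 -0.0541  0.0169]
cover ((594.7448120117188, -9.200080871582031), (92.31763458251953, 59.59614562988281), 88.74527740478516) 917
handle pts [0.58971958 0.10429121 0.08682444] [0.60844812 0.12258615 0.12215104] [0.59719827 0.1135871  0.11828399] 88
plate ((609.0645751953125, 93.85275268554688), (345.8814697265625, 155.36618041992188), 88.80347442626953)
0.066 226 [ 0.63351599 -0.03267641  0.0668821 ] [0.66384423 0.05173778 0.0724849 ] [0.64858963 0.02002355 0.07075322]
0.0725 355 [ 0.63291431 -0.03228788  0.07250375] [0.665618   0.07423478 0.07988264] [0.64952519 0.02116423 0.07583159]
402.04611523166665 [[-0.021 -0.978  0.205  0.461]
 [-1.     0.021 -0.001  0.054]
 [-0.004 -0.205 -0.979  0.961]
 [ 0.     0.     0.     1.   ]]
side handle [0.58902732 0.10100273 0.08542057] [0.60849987 0.11864703 0.12102465] [0.59590187 0.10656322 0.10706489] 115
```

Request:
{"api": "send_rows", "payload": {
  "rows": [
    [8.5, [0, 0, 0], -7.6],
    [8.5, [0, 0, 0], -7.6],
    [8.5, [0, 0, 0], -7.6],
    [6, [-2.5, -3.3, 0], 0],
    [6, [-2.5, -3.3, 0], 0],
    [6, [-2.5, -3.3, 0], 0],
    [6, [-2.5, -3.3, 0], 0],
    [6, [-2.5, -3.3, 0], 0],
    [6, [-2.5, -3.3, 0], 0],
    [6, [-2.5, -3.3, 0], 0]
  ],
  "newtons": 60
}}

```text
t: 1.35
tool_pos: [0.4189, 0.3422, 0.2308]
tool_rot: [-0.006, -3.141, 0.001]
contact_force: [0.9, -1.0, -0.3]
opening: 0.0603
grip_force: 0.0
```

Request:
{"api": "send_rows", "payload": {
  "rows": [
    [6, [-2.5, -3.3, 0], 0],
    [6, [-2.5, -3.3, 0], 0],
    [6, [-2.5, -3.3, 0], 0],
    [6, [-2.5, -3.3, 0], 0],
    [6, [-2.5, -3.3, 0], 0],
    [6, [-2.5, -3.3, 0], 0],
    [6, [-2.5, -3.3, 0], 0],
    [6, [0, 0, 0], 0]
  ]
}}

```text
t: 2.35
tool_pos: [0.5934, 0.1098, 0.2305]
tool_rot: [-0.012, -3.14, 0.001]
contact_force: [-0.0, 0.3, -0.2]
opening: 0.0599
grip_force: 0.0
```

```bash
python3 - <<'E'
from h import *
st();d=snap('wrist','w1');w=cloud(d)
c=w.reshape(-1,3);c=c[(c[:,2]>.085)&(c[:,2]<.13)&(abs(c[:,0]-.6)<.03)&(abs(c[:,1]-.11)<.04)]
print(len(c),c.min(0),c.max(0))if len(c) else 0
t=c[c[:,2]>.114];print('top',len(t),t.mean(0),t.min(0),t.max(0))if len(t) else 0
E
```

```text
2.35 [0.59339055 0.1097567  0.23047117] [-0.04487262  0.29615094 -0.20861491] 0.05986269537818216
[[-1.     0.007 -0.001]
 [ 0.007  1.    -0.   ]
 [ 0.001 -0.    -1.   ]]
519 [0.58787681 0.10407509 0.08531323] [0.6070183  0.12401663 0.12025476]
top 370 [0.59701974 0.11406839 0.11772848] [0.58819718 0.10435346 0.11426526] [0.6070183  0.12401663 0.12025476]
```

View pics/w1.png

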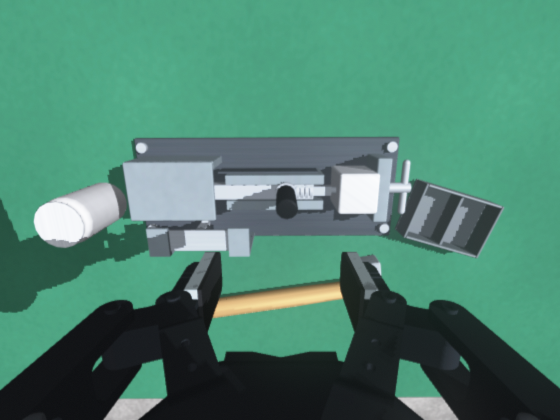

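The wrist view shows the handle top near (287,190), measured at world (0.597, 0.114). The trip pad is near (200,240), between guards at (160,240) and (240,240). The tool is square with the setter, so I lower it around the handle as a loose cage.

Request:
{"api": "send_rows", "payload": {
  "rows": [
    [5, [-0.4, 0.4, 2], 0],
    [5, [0, 0, 3], 0],
    [5, [0, 0, 3], 0],
    [5, [0, 0, 3], 0],
    [5, [0, 0, 2.5], 0],
    [4, [0, 0, 1.5], 0],
    [4, [0, 0, 0], 0],
    [4, [0, 0, 0], 0]
  ]
}}

```text
t: 3.4
tool_pos: [0.5973, 0.1162, 0.0823]
tool_rot: [0.005, 3.14, 0.0]
contact_force: [-0.0, 0.2, 1.1]
opening: 0.0398
grip_force: 0.0
```

Request:
{"api": "send_rows", "payload": {
  "rows": [
    [4, [0, -0.3, 0], 0],
    [4, [0, -0.3, 0], 0],
    [4, [0, -0.2, 0], 0],
    [4, [0, 0, 0], 0]
  ]
}}

```text
t: 3.9
tool_pos: [0.5967, 0.1076, 0.0814]
tool_rot: [0.007, 3.141, 0.0]
contact_force: [-0.5, -0.2, -0.0]
opening: 0.04
grip_force: 0.0
```

Request:
{"api": "send_rows", "payload": {
  "rows": [
    [4, [0, -0.2, 0], 0],
    [4, [0, -0.2, 0], 0],
    [4, [0, -0.2, 0], 0],
    [4, [0, -0.2, 0], 0],
    [4, [0, 0, 0], 0]
  ]
}}

```text
t: 4.53
tool_pos: [0.5965, 0.1007, 0.0813]
tool_rot: [0.006, 3.142, 0.003]
contact_force: [0.6, 5.0, -1.1]
opening: 0.0405
grip_force: 2.6
```

Request:
{"api": "send_rows", "payload": {
  "rows": [
    [4, [0, -0.2, 0], 0],
    [4, [0, -0.2, 0], 0],
    [4, [0, 0, 0], 0]
  ]
}}

```text
t: 4.9
tool_pos: [0.5965, 0.0967, 0.0812]
tool_rot: [0.006, 3.142, 0.003]
contact_force: [1.1, 5.5, -0.8]
opening: 0.04
grip_force: 2.6
```

Request:
{"api": "send_rows", "payload": {
  "rows": [
    [4, [0, -0.2, 0], 0],
    [4, [0, -0.2, 0], 0],
    [4, [0, 0, 0], 0]
  ]
}}

```text
t: 5.28
tool_pos: [0.5965, 0.0928, 0.0813]
tool_rot: [0.006, 3.142, 0.003]
contact_force: [0.6, 5.1, 0.6]
opening: 0.0401
grip_force: 2.9
```

Request:
{"api": "send_rows", "payload": {
  "rows": [
    [4, [0, -0.2, 0], 0],
    [4, [0, 0, 0], 0]
  ]
}}

```text
t: 5.52
tool_pos: [0.5965, 0.0909, 0.0813]
tool_rot: [0.006, 3.141, 0.003]
contact_force: [1.1, 6.4, -0.6]
opening: 0.04
grip_force: 3.0
```

Request:
{"api": "send_rows", "payload": {
  "rows": [
    [4, [0, -0.2, 0], 0],
    [4, [0, 0, 0], 0]
  ]
}}

```text
t: 5.78
tool_pos: [0.5965, 0.089, 0.0813]
tool_rot: [0.006, 3.141, 0.003]
contact_force: [1.1, 6.0, -1.3]
opening: 0.0401
grip_force: 3.1
```

Request:
{"api": "send_rows", "payload": {
  "rows": [
    [4, [0, -0.2, 0], 0],
    [4, [0, 0, 0], 0]
  ]
}}

```text
t: 6.02
tool_pos: [0.5965, 0.087, 0.0813]
tool_rot: [0.006, 3.141, 0.004]
contact_force: [0.6, 6.3, -1.0]
opening: 0.04
grip_force: 3.2
```

Request:
{"api": "send_rows", "payload": {
  "rows": [
    [4, [0, -0.2, 0], 0],
    [4, [0, 0, 0], 0]
  ]
}}

```text
t: 6.28
tool_pos: [0.5965, 0.0851, 0.0812]
tool_rot: [0.006, 3.142, 0.004]
contact_force: [0.7, 6.7, -1.1]
opening: 0.0399
grip_force: 3.3
```

Request:
{"api": "send_rows", "payload": {
  "rows": [
    [4, [0, -0.2, 0], 0],
    [4, [0, 0, 0], 0]
  ]
}}

```text
t: 6.52
tool_pos: [0.5965, 0.0832, 0.0812]
tool_rot: [0.006, 3.141, 0.004]
contact_force: [0.9, 6.2, -0.0]
opening: 0.04
grip_force: 3.4
```

Request:
{"api": "send_rows", "payload": {
  "rows": [
    [4, [0, -0.2, 0], 0],
    [4, [0, 0, 0], 0]
  ]
}}

```text
t: 6.78
tool_pos: [0.5965, 0.0813, 0.0812]
tool_rot: [0.006, 3.141, 0.004]
contact_force: [0.5, 6.5, -1.3]
opening: 0.0403
grip_force: 3.6
```

Request:
{"api": "send_rows", "payload": {
  "rows": [
    [4, [0, -0.2, 0], 0],
    [4, [0, 0, 0], 0]
  ]
}}

```text
t: 7.02
tool_pos: [0.5964, 0.0793, 0.0812]
tool_rot: [0.006, 3.141, 0.005]
contact_force: [0.2, 6.7, -0.4]
opening: 0.0402
grip_force: 3.7
```

Request:
{"api": "send_rows", "payload": {
  "rows": [
    [4, [0, -0.2, 0], 0],
    [4, [0, 0, 0], 0]
  ]
}}

```text
t: 7.28
tool_pos: [0.5964, 0.0774, 0.0812]
tool_rot: [0.006, 3.141, 0.005]
contact_force: [1.7, 8.0, -0.6]
opening: 0.04
grip_force: 3.8
```

Request:
{"api": "send_rows", "payload": {
  "rows": [
    [4, [0, -0.2, 0], 0],
    [4, [0, 0, 0], 0]
  ]
}}

```text
t: 7.52
tool_pos: [0.5964, 0.0755, 0.0812]
tool_rot: [0.006, 3.141, 0.005]
contact_force: [0.1, 7.9, -1.2]
opening: 0.0399
grip_force: 3.9
```

Request:
{"api": "send_rows", "payload": {
  "rows": [
    [4, [0, -0.2, 0], 0],
    [4, [0, 0, 0], 0]
  ]
}}

```text
t: 7.78
tool_pos: [0.5964, 0.0736, 0.0813]
tool_rot: [0.006, 3.141, 0.005]
contact_force: [0.6, 8.2, -1.5]
opening: 0.0402
grip_force: 4.0
```

Request:
{"api": "send_rows", "payload": {
  "rows": [
    [4, [0, -0.2, 0], 0],
    [4, [0, 0, 0], 0]
  ]
}}

```text
t: 8.02
tool_pos: [0.5965, 0.0716, 0.0813]
tool_rot: [0.006, 3.141, 0.005]
contact_force: [1.5, 8.2, -0.6]
opening: 0.0402
grip_force: 4.1
```

Request:
{"api": "send_rows", "payload": {
  "rows": [
    [4, [0, -0.2, 0], 0],
    [4, [0, 0, 0], 0]
  ]
}}

```text
t: 8.28
tool_pos: [0.5964, 0.07, 0.0812]
tool_rot: [0.006, 3.141, 0.007]
contact_force: [0.8, 10.7, -0.4]
opening: 0.0402
grip_force: 4.8
```

Request:
{"api": "send_rows", "payload": {
  "rows": [
    [4, [0, -0.2, 0], 0],
    [4, [0, 0, 0], 0]
  ]
}}

```text
t: 8.52
tool_pos: [0.5964, 0.069, 0.0812]
tool_rot: [0.006, 3.141, 0.01]
contact_force: [0.9, 12.5, -0.7]
opening: 0.0401
grip_force: 6.4
```

Request:
{"api": "send_rows", "payload": {
  "rows": [
    [4, [0, -0.2, 0], 0],
    [4, [0, 0, 0], 0]
  ]
}}

```text
t: 8.78
tool_pos: [0.5964, 0.0672, 0.0812]
tool_rot: [0.006, 3.141, 0.01]
contact_force: [1.0, 13.7, -0.4]
opening: 0.0401
grip_force: 6.7
```

Request:
{"api": "send_rows", "payload": {
  "rows": [
    [4, [0, -0.2, 0], 0],
    [4, [0, 0, 0], 0]
  ]
}}

```text
t: 9.02
tool_pos: [0.5964, 0.0654, 0.0812]
tool_rot: [0.005, 3.141, 0.011]
contact_force: [1.0, 13.8, -1.1]
opening: 0.0401
grip_force: 7.1
```

Request:
{"api": "send_rows", "payload": {
  "rows": [
    [4, [0, -0.2, 0], 0],
    [4, [0, 0, 0], 0]
  ]
}}

```text
t: 9.28
tool_pos: [0.5964, 0.0636, 0.0812]
tool_rot: [0.005, 3.141, 0.011]
contact_force: [0.7, 14.4, -1.9]
opening: 0.0402
grip_force: 7.3
```

Request:
{"api": "send_rows", "payload": {
  "rows": [
    [4, [0, -0.15, 0], 0],
    [4, [0, 0, 0], 0]
  ]
}}

```text
t: 9.52
tool_pos: [0.5964, 0.0623, 0.0812]
tool_rot: [0.006, 3.141, 0.012]
contact_force: [2.3, 15.8, -1.1]
opening: 0.04
grip_force: 7.7
```

Request:
{"api": "send_rows", "payload": {
  "rows": [
    [4, [0, -0.15, 0], 0],
    [4, [0, 0, 0], 0]
  ]
}}

```text
t: 9.78
tool_pos: [0.5964, 0.06, 0.0812]
tool_rot: [0.005, 3.141, 0.009]
contact_force: [0.9, 12.6, -0.4]
opening: 0.0402
grip_force: 6.2
```

Request:
{"api": "send_rows", "payload": {
  "rows": [
    [4, [0, -0.15, 0], 0],
    [4, [0, 0, 0], 0]
  ]
}}

```text
t: 10.02
tool_pos: [0.5964, 0.0583, 0.0812]
tool_rot: [0.006, 3.141, 0.009]
contact_force: [0.4, 12.2, -0.5]
opening: 0.0401
grip_force: 6.0
```

Request:
{"api": "send_rows", "payload": {
  "rows": [
    [4, [0, -0.1, 0], 0],
    [4, [0, 0, 0], 0]
  ]
}}

```text
t: 10.28
tool_pos: [0.5964, 0.0573, 0.0812]
tool_rot: [0.006, 3.141, 0.009]
contact_force: [1.4, 12.6, -0.5]
opening: 0.0402
grip_force: 6.0
```

Request:
{"api": "send_rows", "payload": {
  "rows": [
    [4, [0, -0.1, 0], 0],
    [4, [0, 0, 0], 0]
  ]
}}

```text
t: 10.52
tool_pos: [0.5964, 0.0559, 0.0812]
tool_rot: [0.006, 3.141, 0.008]
contact_force: [0.4, 10.8, -1.2]
opening: 0.0401
grip_force: 5.3
```

Request:
{"api": "send_rows", "payload": {
  "rows": [
    [4, [0, -0.1, 0], 0],
    [4, [0, 0, 0], 0]
  ]
}}

```text
t: 10.78
tool_pos: [0.5964, 0.0548, 0.0813]
tool_rot: [0.006, 3.141, 0.007]
contact_force: [1.8, 11.0, -0.4]
opening: 0.04
grip_force: 5.3
```

Request:
{"api": "send_rows", "payload": {
  "rows": [
    [4, [0, -0.1, 0], 0],
    [4, [0, 0, 0], 0]
  ]
}}

```text
t: 11.02
tool_pos: [0.5964, 0.0539, 0.0812]
tool_rot: [0.006, 3.141, 0.008]
contact_force: [1.3, 10.8, -0.2]
opening: 0.0399
grip_force: 5.3
```

Request:
{"api": "send_rows", "payload": {
  "rows": [
    [4, [0, -0.1, 0], 0],
    [4, [0, 0, 0], 0]
  ]
}}

```text
t: 11.28
tool_pos: [0.5964, 0.0531, 0.0812]
tool_rot: [0.006, 3.141, 0.008]
contact_force: [1.1, 11.6, -1.0]
opening: 0.04
grip_force: 5.7
```

The force fell at y≈0.056, which suggests the catch, and began rising at 0.053 where the buffer starts. I ease forward to see whether the sear holds.

Request:
{"api": "send_rows", "payload": {
  "rows": [
    [4, [0, 0.15, 0], 0],
    [4, [0, 0.15, 0], 0],
    [4, [0, 0, 0], 0]
  ]
}}

```text
t: 11.65
tool_pos: [0.5964, 0.056, 0.0812]
tool_rot: [0.005, 3.141, 0.008]
contact_force: [1.2, 11.2, -0.8]
opening: 0.0402
grip_force: 5.4
```

Request:
{"api": "send_rows", "payload": {
  "rows": [
    [4, [0, 0.1, 0], 0],
    [4, [0, 0.1, 0], 0],
    [4, [0, 0, 0], 0]
  ]
}}

```text
t: 12.02
tool_pos: [0.5964, 0.0568, 0.0813]
tool_rot: [0.006, 3.141, 0.004]
contact_force: [0.3, 6.1, -1.1]
opening: 0.0401
grip_force: 3.5
```

Request:
{"api": "send_rows", "payload": {
  "rows": [
    [4, [0, 0.1, 0], 0],
    [4, [0, 0.1, 0], 0],
    [4, [0, 0, 0], 0]
  ]
}}

```text
t: 12.4
tool_pos: [0.5964, 0.057, 0.0813]
tool_rot: [-0.006, -3.141, 0.001]
contact_force: [-0.3, 1.9, -0.2]
opening: 0.0402
grip_force: 0.6
```

Request:
{"api": "send_rows", "payload": {
  "rows": [
    [4, [0, 0.1, 0], 0],
    [4, [0, 0.1, 0], 0],
    [4, [0, 0, 0], 0]
  ]
}}

```text
t: 12.78
tool_pos: [0.5964, 0.0592, 0.0814]
tool_rot: [0.006, 3.142, -0.0]
contact_force: [0.3, 0.4, 1.3]
opening: 0.0403
grip_force: 0.0
```

Caught: the force is zero and the handle is staying back. Now I centre the cage on the handle, lift off and look.

Request:
{"api": "send_rows", "payload": {
  "rows": [
    [4, [0, 0.4, 0], 0],
    [4, [0, 0.4, 0], 0],
    [4, [0, 0, -1], 0],
    [4, [0, 0, -3], 0],
    [4, [0, 0, -3], 0],
    [4, [0, 0, -3], 0],
    [0, [0, -1.5, -3], 0],
    [0, [0, -1.5, -2], 0],
    [0, [0, -1.5, 0], 0],
    [0, [0, 0, 0], 0]
  ]
}}

```text
t: 14.02
tool_pos: [0.5957, 0.0212, 0.2299]
tool_rot: [-0.009, -3.14, -0.0]
contact_force: [0.4, -0.8, -0.2]
opening: 0.0
grip_force: 0.0
```

```bash
python3 - <<'E'
from h import *
st();d=snap('wrist','w2');w=cloud(d).reshape(-1,3)
r=w[(abs(w[:,0]-.65)<.025)&(abs(w[:,1]-.02)<.07)]
for lo,hi in((.064,.0725),(.0725,.08)):
    s=r[(r[:,2]>lo)&(r[:,2]<hi)];print(lo,len(s),np.percentile(s,[1,50,99],axis=0).round(4).tolist())
t=w[(w[:,2]>.112)&(w[:,2]<.123)&(abs(w[:,0]-.6)<.03)&(abs(w[:,1]-.07)<.07)];print('handle',len(t),t.mean(0) if len(t) else 0)
E
```

```text
14.025 [0.59567568 0.02124366 0.22992158] [ 0.39219335 -0.79276462 -0.24471643] 4.413180205717701e-05
[[-1.     0.006 -0.002]
 [ 0.006  1.     0.   ]
 [ 0.002  0.    -1.   ]]
0.064 1233 [[0.6355, -0.0114, 0.0681], [0.6464, 0.0201, 0.0701], [0.6585, 0.0523, 0.0718]]
0.0725 1207 [[0.6315, -0.0331, 0.073], [0.6466, -0.0115, 0.0752], [0.6632, 0.0738, 0.0768]]
handle 386 [0.59674154 0.06606312 0.11756573]
```

View pics/w2.png

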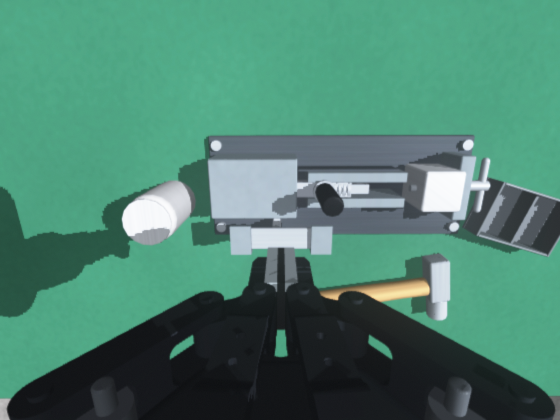

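The handle stays cocked at (330,198), world y 0.066. The pad lies between the guards at (240,240) and (321,240), with its centre at about (0.647, 0.020). I close the fingers and go down over it.

Request:
{"api": "send_rows", "payload": {
  "rows": [
    [0, [-2.6, 0, 0], 0],
    [0, [-2.5, 0, 0], 0],
    [0, [0, 0, 3], 0],
    [0, [0, 0, 4], 0],
    [0, [0, 0, 4], 0],
    [0, [0, 0, 2.5], 0],
    [0, [0, 0, 1], 0],
    [0, [0, 0, 0.5], 0],
    [0, [0, 0, 0], 0]
  ]
}}

```text
t: 15.2
tool_pos: [0.6477, 0.0222, 0.0819]
tool_rot: [0.006, 3.141, -0.0]
contact_force: [-0.6, 0.2, 0.9]
opening: -0.0005
grip_force: 0.0
```

Request:
{"api": "send_rows", "payload": {
  "rows": [
    [0, [0, 0, 0.3], 0],
    [0, [0, 0, 0.2], 0],
    [0, [0, 0, 0.1], 0],
    [0, [0, 0, 0], 0]
  ]
}}

```text
t: 15.7
tool_pos: [0.6473, 0.0222, 0.0753]
tool_rot: [0.006, 3.142, -0.0]
contact_force: [-0.6, 0.0, 0.7]
opening: 0.0001
grip_force: 0.0
```

Request:
{"api": "send_rows", "payload": {
  "rows": [
    [0, [0, 0, 0.3], 0],
    [0, [0, 0, 0.2], 0],
    [0, [0, 0, 0.2], 0],
    [0, [0, 0, 0], 0]
  ]
}}

```text
t: 16.2
tool_pos: [0.6473, 0.0222, 0.0693]
tool_rot: [-0.006, -3.141, 0.0]
contact_force: [-2.2, -0.2, 6.2]
opening: -0.0001
grip_force: 2.7
```

Request:
{"api": "send_rows", "payload": {
  "rows": [
    [0, [0, 0, 0.2], 0],
    [0, [0, 0, 0.2], 0],
    [0, [0, 0, 0.1], 0],
    [0, [0, 0, 0], 0]
  ]
}}

```text
t: 16.7
tool_pos: [0.6475, 0.0221, 0.0641]
tool_rot: [0.006, 3.141, -0.0]
contact_force: [-1.8, 0.6, 4.0]
opening: 0.0002
grip_force: 2.1
```

Force went from 6 N to 4 N, so it may have fired. I press a little further, lift off and look.

Request:
{"api": "send_rows", "payload": {
  "rows": [
    [0, [0, 0, 0.1], 0],
    [0, [0, 0, 0.1], 0],
    [0, [0, 0, 0], 0],
    [0, [0, 0, 0], 0]
  ]
}}

```text
t: 17.2
tool_pos: [0.6475, 0.0221, 0.0615]
tool_rot: [0.006, 3.141, -0.0]
contact_force: [-1.0, 0.7, 4.6]
opening: -0.0001
grip_force: 2.4
```

Request:
{"api": "send_rows", "payload": {
  "rows": [
    [0, [0, 0, -0.5], 0],
    [0, [0, 0, -1], 0],
    [0, [0, 0, -3], 0],
    [0, [0, 0, -4], 0],
    [0, [0, 0, -4], 0],
    [0, [0, 0, -4], 0],
    [0, [5, 0, 0], 0],
    [0, [0, 0, 0], 0]
  ]
}}

```text
t: 18.2
tool_pos: [0.594, 0.0227, 0.2248]
tool_rot: [-0.006, -3.138, -0.0]
contact_force: [0.9, -0.6, -0.2]
opening: -0.0002
grip_force: 0.0
```

```bash
python3 - <<'E'
from h import *
st();d=snap('wrist','w3');w=cloud(d).reshape(-1,3)
t=w[(w[:,2]>.112)&(w[:,2]<.123)&(abs(w[:,0]-.6)<.03)&(abs(w[:,1]-.09)<.07)];print('handle',len(t),t.mean(0) if len(t) else 0)
E
```

```text
18.2 [0.59399171 0.02268911 0.22478444] [ 0.86599508 -0.6497344  -0.18626611] -0.00021248178547644462
[[-1.     0.004 -0.004]
 [ 0.004  1.     0.   ]
 [ 0.004  0.    -1.   ]]
handle 425 [0.59683603 0.11832122 0.11724616]
```

View pics/w3.png

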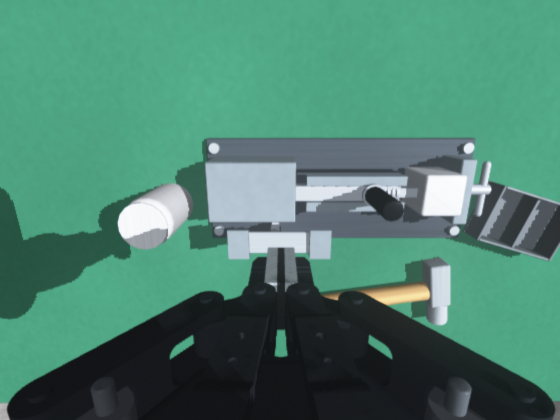

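The handle has flown forward to about (383,203). To check the full 6 mm of travel, I compare it from the fixed top and side cameras with the start.

```bash
python3 - <<'E'
from h import *
snap('side','side1');snap('top','top1')
for n in('top0','top1','side0','side1'):
    w=cloud(np.load(f'pics/{n}.npz')).reshape(-1,3)
    t=w[(w[:,2]>.09)&(w[:,2]<.125)&(abs(w[:,0]-.597)<.02)&(abs(w[:,1]-.113)<.03)]
    print(n,len(t),t.mean(0),t.min(0),t.max(0))
E
```

```text
top0 85 [0.59793596 0.11341965 0.11541318] [0.58971958 0.10429121 0.09113709] [0.60844812 0.12258615 0.12215104]
top1 52 [0.59846697 0.12220482 0.11695835] [0.58975281 0.11597662 0.09100084] [0.60863239 0.12885834 0.12169055]
side0 102 [0.59724374 0.10767668 0.10802529] [0.58902732 0.10100273 0.09050485] [0.60849987 0.11812578 0.12102465]
side1 103 [0.59731616 0.11370806 0.10837796] [0.58999285 0.10566477 0.09103482] [0.60859974 0.12679338 0.11999676]
```

The side camera gives 6.0 mm of forward shift, so the pin is home.

```bash
python3 -c "
from station import ctrl
print(ctrl.finish_job())"
```

```text
the job is handed in; nothing more can be done
None
```

The pin reads as fully home after one blow: the handle ended 6.0 mm further forward than at the start. The striker cocked and held by itself, I pressed the trip pad with the handle free, the bystanders were not touched, and the job is handed in (about 18 s of the 61 s).

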